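Put the pile of groceries away behind the older stock

TASK

The new groceries are piled up in front of the wire rack: take the pile apart and put each item in its own lane of the rack, in line directly behind the older item of the same kind, so that the older one stays at the front and is used first. Stand every tin upright on its base and lay the carton flat and lengthwise like the one in front of it; set things down without dropping or tipping them, and leave the older goods and the honey jar where they are.

Things in the scene. Friction and masses are not known exactly. Their poses are not given: they have to be found in the camera images.
- new_red: New red tin: red label, cream band near the foot, red plastic lid; 60 mm diameter, 52 mm tall, about 0.16 kg. One of the two tins at the bottom of the pile, standing on the work surface, the carton lying over the inner half of its lid. Its origin is the centre of its underside and its z axis points up; it is round, so its yaw does not matter for the grasp.
- new_green: New green tin: the same size as the red one (60 mm diameter, 52 mm tall, about 0.16 kg), with green label and lid; the other tin at the bottom of the pile, 80 mm from the red one centre to centre (red and green swap sides). Its origin is the centre of its underside and its z axis points up; it is round, so its yaw does not matter for the grasp.
- new_carton: New blue carton with cream and yellow bands, 88 x 46 x 34 mm (length along its x axis, width along y, height along z), about 0.10 kg, rigid. It lies flat as a bridge across the red and the green tin (underside 52 mm above the work surface), its x axis along the line joining them. Origin: centre of its underside. Either end may go to the back.
- new_yellow: New yellow tin: yellow label and lid, 46 mm diameter, 56 mm tall, about 0.09 kg. It stands on top of the carton (underside 86 mm above the work surface), up to 12 mm off its middle. Its origin is the centre of its underside and its z axis points up; it is round, so its yaw does not matter for the grasp.
- old_red: Older red tin, alike in look and size to the new red one. It stands in the front (robot's) half of its own lane of the rack, its x axis pointing along the lane to the back; its new fellow goes about 100 mm further along that axis. Loose, must stay put. Lanes change from start to start. Origin: centre of its underside.
- old_green: Older green tin, alike to the new green one. It stands in the front (robot's) half of its own lane of the rack, its x axis pointing along the lane to the back; its new fellow goes about 100 mm further along that axis. Loose, must stay put. Lanes change from start to start. Origin: centre of its underside.
- old_carton: Older blue carton, alike to the new one, lying flat with its 88 mm length along the lane. It stands in the front (robot's) half of its own lane of the rack, its x axis pointing along the lane to the back; its new fellow goes about 100 mm further along that axis. Loose, must stay put. Lanes change from start to start. Origin: centre of its underside.
- old_yellow: Older yellow tin, alike to the new yellow one. It stands in the front (robot's) half of its own lane of the rack, its x axis pointing along the lane to the back; its new fellow goes about 100 mm further along that axis. Loose, must stay put. Lanes change from start to start. Origin: centre of its underside.
- rack: Fixed low chrome wire rack, 210 mm deep (x) by 392 wide (y); origin: centre of its foot, +x to the back. Four lanes run along x, centred at y = -147, -49, 49, 147 mm. Floor 25 mm above the surface; rails between lanes reach 9 mm above that floor, the back stop (x = 105 mm) 25 mm. Older items are at x = -55, free places behind at about x = 45 mm; fingers fit across the lane.
- honey_jar: Amber glass honey jar with a gold-coloured lid and a paper label, 66 mm diameter, 80 mm tall, 0.35 kg, standing on the work surface close beside the rack's +y side, its axis 250 to 275 mm from the rack's middle. Origin: centre of its underside. A bystander: leave it where it is.
Mind the look-alikes: they are no part of the job. What is shaped like the new_yellow but blue is not meant. Leave any pink look-alike of the new_red alone.

How it is judged (in metres and radians):
At the end, for the whole second after the job is handed in: Each new item stands level on the rack, in line (15 mm) behind the older one of its kind, 42 to 138 mm centre to centre (carton 84 to 138), upright within 6 degrees, carton lengthwise within 14 degrees; all released and at rest; older goods moved under 15 mm, honey jar under 30 mm (x of new_red in the frame of old_red between 0.042 and 0.138 m and y of new_red in the frame of old_red between -0.015 and 0.015 m and z of new_red in the frame of old_red between -0.005 and 0.006 m and angle between each of new_red, old_red, new_green, old_green, new_carton, old_carton, new_yellow, old_yellow's own z axis and vertical below 0.1 rad and linear speed of each of new_red, new_green, new_carton, new_yellow below 0.02 m/s and distance of each of old_red, old_green, old_carton, old_yellow from where it was at the start of the episode below 0.015 m and contact force between the fingers and new_red below 0.05 N and x of new_green in the frame of old_green between 0.042 and 0.138 m and y of new_green in the frame of old_green between -0.015 and 0.015 m and z of new_green in the frame of old_green between -0.005 and 0.006 m and contact force between the fingers and new_green below 0.05 N and x of new_carton in the frame of old_carton between 0.084 and 0.138 m and y of new_carton in the frame of old_carton between -0.015 and 0.015 m and z of new_carton in the frame of old_carton between -0.005 and 0.006 m and contact force between the fingers and new_carton below 0.05 N and x of new_yellow in the frame of old_yellow between 0.042 and 0.138 m and y of new_yellow in the frame of old_yellow between -0.015 and 0.015 m and z of new_yellow in the frame of old_yellow between -0.005 and 0.006 m and contact force between the fingers and new_yellow below 0.05 N and angle between the x axis of new_carton and the x axis of rack, either way round below 0.25 rad and distance of honey_jar from where it was at the start of the episode below 0.03 m); the robot touches nothing.
It fails at once if a new tin or the new carton is tipped over (tilted more than 35 degrees) (angle between any of new_red, new_green, new_carton, new_yellow's own z axis and vertical above 0.61 rad).
It fails at once if a new tin or the new carton is dropped (falls freely through more than about 2 cm) ((contact force between new_red and anything else below 0.005 N and linear speed of new_red above 0.65 m/s) or (contact force between new_green and anything else below 0.005 N and linear speed of new_green above 0.65 m/s) or (contact force between new_carton and anything else below 0.005 N and linear speed of new_carton above 0.65 m/s) or (contact force between new_yellow and anything else below 0.005 N and linear speed of new_yellow above 0.65 m/s)).
It fails at once if one of the older goods is pushed more than 15 mm or tipped (distance of any of old_red, old_green, old_carton, old_yellow from where it was at the start of the episode above 0.015 m or angle between any of old_red, old_green, old_carton, old_yellow's own z axis and vertical above 0.3 rad).
It fails at once if the honey jar is pushed more than 30 mm or tipped (distance of honey_jar from where it was at the start of the episode above 0.03 m or angle between honey_jar's own z axis and vertical above 0.3 rad).
It also fails if it takes over 102 s, if anything falls off the work surface, if the arm or the gripper's body presses on something with over 40 N, if the wrist force passes 120 N, or if a joint passes its speed limit or range.

ROBOT

A 6-joint arm with a two-finger parallel gripper is mounted at the origin on the work surface. World frame = base frame: x ahead of the robot, y to its left, z up, the work surface at z = 0. Lengths are in mm, angles in rad, forces in N, time in s.
With the tool pointing down it reaches from about 400 to 825 mm from the base axis. Payload 7 kg.
Tool frame: the origin (TCP) lies at the very end of the fingers, on their centre line; the grasp point (between the pads) lies 19 mm behind it; z points along the fingers, y is the direction in which the jaws open and shut (so a half turn about z gives the same grasp; the last joint's range is limited). The gripper opens to 88 mm and grips with 3 to 60 N. Pads are 19 mm wide; open, the fingers measure 130 mm over their backs; the gripper's body (78 mm by 193 mm) begins 47 mm behind the grasp point.
Start: joints at [-0.994, 0.359, 0.012, 0, -1.224, -0.288], TCP at [192.215, -647.031, 226.561] pointing down, gripper open.
Joint ranges: [-3.07, 3.07], [-1.43, 2.12], [-1.02, 1.25], [-3.03, 1.67], [-3.05, -0], [-3.03, 3.03]. Speed limits (rad/s): [2.39, 2.39, 3.01, 3.14, 3.14, 3.14].

INTERFACE

Orientations are given as a unit quaternion [x, y, z, w].
In Python, from plant import bot gives the robot as it stands. Calls block until the motion is done:
- bot.move_ptp(position, orientation): joint-space move of the TCP to a pose.
- bot.line_to(position, velocity=150, ori=None): straight line of the TCP; ori=None keeps the orientation; velocity is the mean speed in mm/s.
- bot.move_joints(angles): joint-space move.
- bot.move_gripper(opening, force=None): finger opening in mm; force is the grip in N (None keeps the last); returns when the fingers have stopped.
- bot.pause(seconds).
- bot.solve_ik(position, orientation): joint angles nearest the present ones, or None.
- bot.read_state(): the state.
- bot.camera(name): name is "scene" or "top" or "wrist"; returns the picture (480x640x3 uint8, red, green, blue); there is no depth.
- bot.get_calibration(name): a dict with "fx", "fy", "cx", "cy" (pixels), "view" (4x4, takes a point from world to camera coordinates); the wrist camera has in their place "T_tool_cam" (4x4, takes a point from camera to tool coordinates, whose origin is the TCP and whose axes are the flange's). Camera axes: x right, y up, looking along -z (the intrinsics and any distortion apply to the point x, -y, -z); pixel columns grow to the right and rows downward; lengths in mm; the calibration is good to about 2 mm. A picture is of the moment at which its call begins: read the wrist's pose just before it. get_calibration takes no time and is no camera call.
A pose or a line that the arm cannot do raises bot.Unreachable and nothing moves.
- bot.close_job(): hands the job in, once; it reports no verdict.
The state is a dict: "t": time; "joint_pos": joint angles; "qvel": joint speeds; "tau": joint torques, N m; "tcp_pos": TCP position; "eef_rot": TCP orientation; "contact_force": force on the tool from outside, world axes, zero at the start; "moment": the same for the moment, N m; "width": finger opening in mm.
Only numpy, scipy, OpenCV 4.12 (cv2) and the standard library are available. Lean on these libraries where they do the work, as an engineer would, in place of code of your own. Each camera call takes 0.05 s, during which the arm holds its last target.

## Working session

There is one attempt and no reset: what is moved stays moved. The work goes in short steps, each a Python script; the robot and the scene stay as the last script left them, time stands still between calls to the robot, and variables do not carry over. Pictures are saved under pics/ and viewed, and the job is handed in when it is done.

```bash
ls; mkdir -p pics; python3 - <<'E'
from plant import bot
import cv2
s=bot.read_state();print(s)
for n in("scene","top","wrist"):
    im=bot.camera(n);cv2.imwrite(f"pics/{n}0.png",im[:,:,::-1]);print(n,bot.get_calibration(n))
E
```

```text
pics
{'t': 0.0, 'joint_pos': array([-9.93846775e-01,  3.59389424e-01,  1.10602851e-02, -3.40724538e-04,
       -1.22409893e+00, -2.88137077e-01]), 'qvel': array([-0.00109617, -0.00063989, -0.0003859 ,  0.00177241, -0.0003459 ,
       -0.00073716]), 'tau': array([-4.83529238e-04, -5.82722819e+01,  2.93050146e+01,  6.99730173e+00,
        7.02512145e-03, -1.83269685e-04]), 'tcp_pos': array([ 192.10529274, -646.57684463,  225.62336529]), 'eef_rot': array([-1.43847408e-01,  9.89599531e-01,  8.07874307e-04, -1.96570995e-04]), 'contact_force': array([-0.54521626,  0.14717296, -0.2693774 ]), 'moment': array([-0.03652773, -0.02388594, -0.00455863]), 'width': 87.34996807497039}
scene {'fx': 540.182145090278, 'fy': 540.182145090278, 'cx': 319.4121799694952, 'cy': 234.26137104255835, 'view': array([[-9.37566392e-02,  9.95506301e-01, -1.33002952e-02,
         5.24385395e+01],
       [-5.64860006e-01, -4.21880819e-02,  8.24107602e-01,
         1.97226845e+02],
       [ 8.19843196e-01,  8.47783639e-02,  5.66277107e-01,
        -1.59532846e+03],
       [ 0.00000000e+00,  0.00000000e+00,  0.00000000
[... 254 characters left out ...]
01,  2.69763707e-02,  1.27244422e-01,
        -4.90810049e+02],
       [-1.27215655e-01, -2.78692411e-03,  9.91871166e-01,
        -8.67944092e+02],
       [ 0.00000000e+00,  0.00000000e+00,  0.00000000e+00,
         1.00000000e+00]])}
wrist {'fx': 334.0772209864559, 'fy': 334.0772209864559, 'cx': 321.68686557374735, 'cy': 236.28094648069066, 'T_tool_cam': array([[ 9.98948837e-05,  9.65903568e-01,  2.58902080e-01,
         6.98856720e+01],
       [ 9.99999971e-01, -1.53554255e-04,  1.87034889e-04,
         5.71383356e-02],
       [ 2.20413183e-04,  2.58902054e-01, -9.65903555e-01,
        -1.58324275e+02],
       [ 0.00000000e+00,  0.00000000e+00,  0.00000000e+00,
         1.00000000e+00]])}
```

View pics/scene0.png

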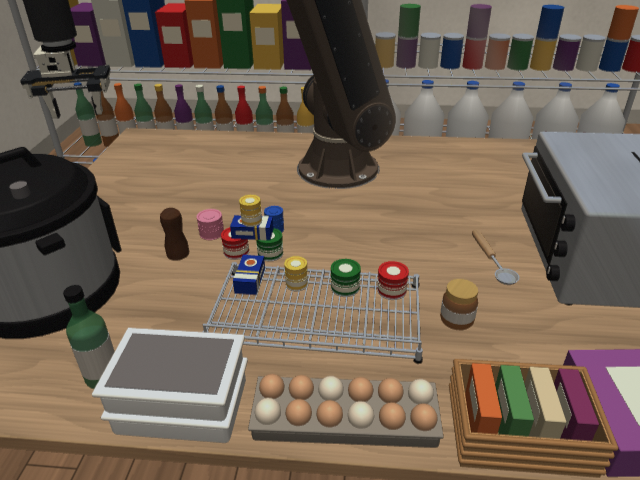

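View pics/top0.png

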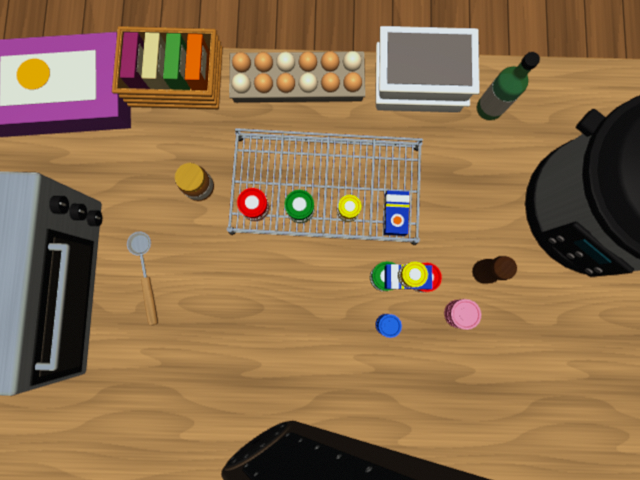

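Top view: pile at about (385–440, 275), with the yellow lid at (415,274). The older items in the rack are red (252,203), green (299,204), yellow (349,206) and the carton (398,212). The jar is at (193,180). The pink look-alike is at (464,314) and the blue one at (389,325). Next I'll localise these.

```bash
cat > h.py <<'E'
import numpy as np, cv2
from scipy.spatial.transform import Rotation as R
from plant import bot
def cam_wc(name, st=None):
    c=bot.get_calibration(name)
    if name=="wrist":
        T=np.eye(4);T[:3,:3]=R.from_quat(st["eef_rot"]).as_matrix();T[:3,3]=st["tcp_pos"]
        return c,T@c["T_tool_cam"]
    return c,np.linalg.inv(c["view"])
def back(cw,px,z):
    c,W=cw
    d=W[:3,:3]@np.array([(px[0]-c["cx"])/c["fx"],-(px[1]-c["cy"])/c["fy"],-1.])
    o=W[:3,3];return o+d*(z-o[2])/d[2]
def proj(cw,p):
    c,W=cw;q=np.linalg.inv(W)@np.append(p,1);
    return np.array([c["cx"]+c["fx"]*q[0]/-q[2],c["cy"]-c["fy"]*q[1]/-q[2]])
def quat(yaw):  # tool down, tool y (jaw) axis at angle yaw from world y
    # columns: x,y,z
    y=np.array([-np.sin(yaw),np.cos(yaw),0]);z=np.array([0,0,-1.]);x=np.cross(y,z)
    return R.from_matrix(np.column_stack([x,y,z])).as_quat()
E
python3 - <<'E'
from h import *
cw=cam_wc("top")
for n,p,z in[("oldR",(252,203),77),("oldG",(299,204),77),("oldY",(349,206),81),("oldC",(398,212),59),("jar",(190,174),80),("newY",(415,274),142),("G",(383,276),52),("R",(430,276),52),("pink",(464,314),52),("blue",(389,325),56),
 ("rFL",(231,233),0),("rFR",(417,242),0),("rBL",(239,132),30),("rBR",(420,143),30)]:
    print(n,back(cw,p,z).round(1))
im=cv2.imread("pics/top0.png")
cv2.imwrite("pics/topz.png",cv2.resize(im[120:350,180:480],None,fx=2.6,fy=2.6,interpolation=cv2.INTER_CUBIC))
im=cv2.imread("pics/scene0.png")
cv2.imwrite("pics/scz.png",cv2.resize(im[180:370,150:500],None,fx=2.28,fy=2.28,interpolation=cv2.INTER_CUBIC))
print(bot.read_state()["t"])
E
```

```text
oldR [571.7 145.8  77. ]
oldG [572.2  52.2  77. ]
oldY [569.9 -47.1  81. ]
oldC [ 565.2 -148.1   59. ]
jar [626.8 272.2  80. ]
newY [ 434.1 -164.4  142. ]
G [ 435.  -119.8   52. ]
R [ 437.6 -214.1   52. ]
pink [ 364.  -281.2   52. ]
blue [ 338.6 -131.9   56. ]
rFL [522.3 200.6   0. ]
rFR [ 513.6 -199.7    0. ]
rBL [737.4 188.8  30. ]
rBR [ 723.4 -199.7   30. ]
0.15
```

View pics/topz.png

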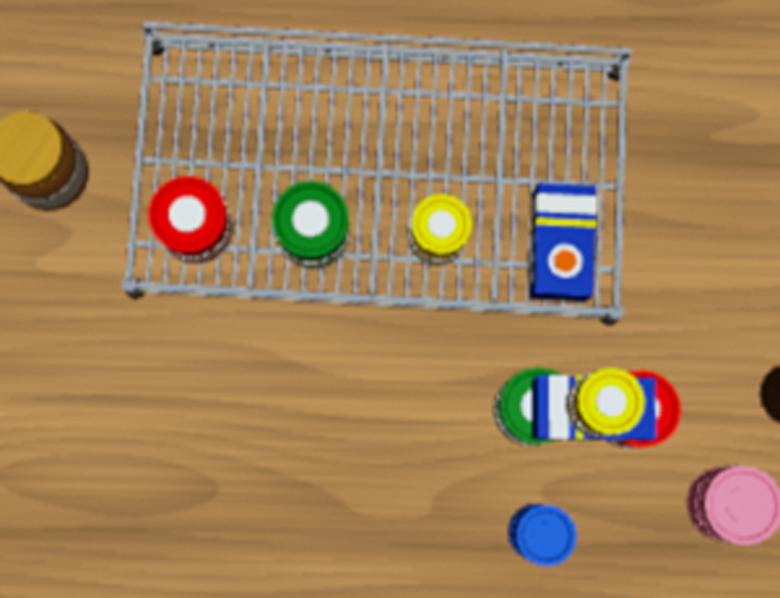

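View pics/scz.png

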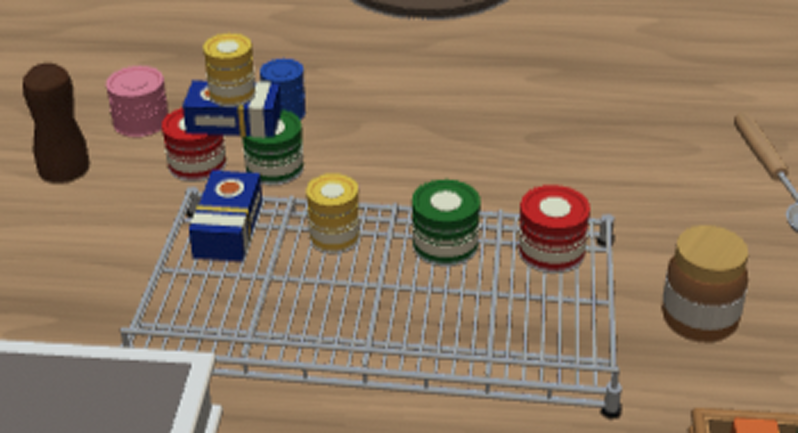

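```bash
python3 - <<'E'
from h import *
bot.move_ptp([480,-60,290],quat(0))
s=bot.read_state();im=bot.camera("wrist");im2=bot.camera("wrist")
np.save("w1.npy",im);import pickle;pickle.dump(s,open("w1.pkl","wb"))
cv2.imwrite("pics/w1.png",im[:,:,::-1]);print(s["t"],s["tcp_pos"],s["joint_pos"])
E
```

```text
2.4917 [480.02183631 -60.44134699 289.88809684] [ 2.82388336e-01 -2.08303569e-05 -2.89809921e-01  1.54515159e-05
 -1.28124707e+00 -1.85379390e+00]
```

View pics/w1.png

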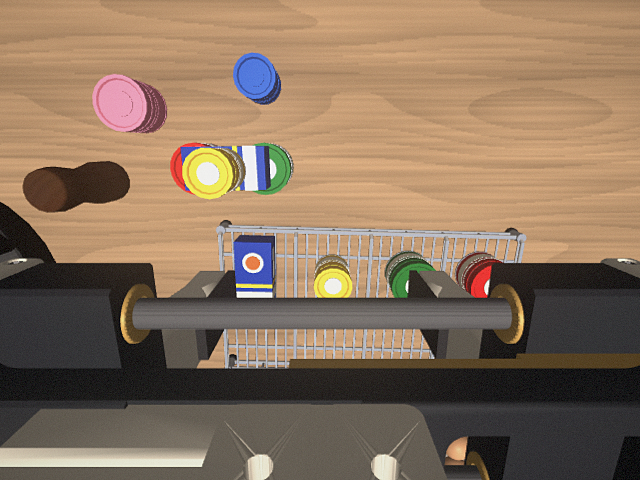

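The wrist view shows the pile clearly: yellow lid (210,173), red at left (188,165), green at right (270,168). The rack's older goods are partly hidden by the gripper. I'll refine these by colour segmentation.

```bash
cat >> h.py <<'E'
def mask(im,col):
    h=cv2.cvtColor(im,cv2.COLOR_RGB2HSV).astype(int);H,S,V=h[...,0],h[...,1],h[...,2]
    return {"y":(H>25)&(H<34)&(S>170)&(V>110),"r":((H<6)|(H>174))&(S>170)&(V>120),"g":(H>45)&(H<80)&(S>130)&(V>45),"b":(H>105)&(H<130)&(S>150)&(V>60)}[col].astype(np.uint8)
def blobs(im,col,amin=60):
    n,l,s,c=cv2.connectedComponentsWithStats(mask(im,col))
    o=[]
    for i in range(1,n):
        if s[i,4]<amin: continue
        cs,_=cv2.findContours((l==i).astype(np.uint8),cv2.RETR_EXTERNAL,cv2.CHAIN_APPROX_NONE)
        k=max(cs,key=len);(x,y),r=cv2.minEnclosingCircle(k)
        e=cv2.fitEllipse(cv2.convexHull(k)) if len(cv2.convexHull(k))>5 else None
        o.append((s[i].tolist(),(round(x,1),round(y,1),round(r,1)),e))
    return o
E
python3 - <<'E'
from h import *;import pickle
s=pickle.load(open("w1.pkl","rb"));
for nm,im,cw in(("wrist",np.load("w1.npy"),cam_wc("wrist",s)),("top",cv2.imread("pics/top0.png")[:,:,::-1].copy(),cam_wc("top"))):
  for c in "yrgb":
    for st,ci,e in blobs(im,c):
        if e is None: continue
        print(nm,c,st,ci,np.round(e[0],1),np.round(e[1],1),[back(cw,e[0],z)[:2].round(1).tolist() for z in (52,77,81,142)])
E
```

```text
wrist r [170, 148, 15, 43, 356] (181.0, 169.0, 21.2) [180.1 168.6] [19.1 39.5] [[434.7, -225.5], [433.1, -215.1], [432.9, -213.4], [429.1, -188.0]]
wrist r [471, 265, 21, 33, 410] (483.0, 281.0, 17.9) [484.4 282.4] [23.1 36.5] [[577.2, 146.7], [566.7, 133.7], [565.0, 131.6], [539.3, 99.7]]
wrist g [392, 263, 43, 35, 446] (414.5, 283.0, 24.0) [412.7 280.2] [30.7 47.1] [[574.2, 55.2], [563.9, 47.9], [562.2, 46.7], [537.0, 28.9]]
wrist b [234, 53, 42, 46, 1410] (253.8, 75.4, 22.8) [254.1  75.4] [41.1 45.7] [[335.1, -134.0], [339.9, -129.3], [340.6, -128.6], [352.2, -117.3]]
wrist b [256, 147, 10, 43, 199] (260.5, 168.0, 21.5) [260.3 161. ] [  7.2 106.2] [[426.0, -131.6], [425.0, -127.1], [424.9, -126.4], [422.4, -115.4]]
wrist b [234, 242, 38, 42, 1103] (252.5, 262.5, 27.6) [252.4 262.5] [46.3 52.7] [[550.3, -147.6], [541.4, -142.1], [540.0, -141.2], [518.5, -127.8]]
top y [339, 194, 23, 24, 330] (349.3, 205.8, 11.8) [349.4 205.8] [22.9 23.5] [[577.1, -49.9], [571.3, -48.3], [570.4, -48.0], [556.3, -44.1]]
top y [402, 261, 26, 26, 389] (414.2, 273.6, 13.0) [414.3 273.8] [25.1 25.5] [[44
[... 656 characters left out ...]
, 30, 522] (298.9, 204.2, 15.1) [299.1 204.1] [28.9 30.1] [[577.8, 53.5], [572.0, 52.1], [571.1, 51.9], [557.0, 48.5]]
top g [372, 261, 23, 30, 258] (386.4, 275.6, 14.7) [386.4 275.5] [28.6 29.2] [[436.3, -126.5], [434.6, -122.7], [434.3, -122.1], [430.1, -112.9]]
top b [386, 191, 23, 4, 70] (397.0, 193.0, 11.0) [397.2 192.4] [ 3.2 27.7] [[607.8, -147.6], [601.2, -143.2], [600.1, -142.5], [583.9, -131.8]]
top b [385, 207, 24, 27, 441] (396.5, 220.0, 16.7) [396.3 220.4] [27.6 43.3] [[549.3, -145.9], [544.3, -141.5], [543.5, -140.8], [531.4, -130.2]]
top b [376, 314, 25, 23, 454] (388.4, 324.8, 12.8) [388.5 325.1] [22.2 25.7] [[338.1, -131.5], [339.2, -127.5], [339.4, -126.9], [342.1, -117.3]]
```

```bash
python3 - <<'E'
from h import *;import pickle
s=pickle.load(open("w1.pkl","rb"));cw=cam_wc("wrist",s);im=np.load("w1.npy")
h=cv2.cvtColor(im,cv2.COLOR_RGB2HSV)
print(h[185,200],h[160,220],h[175,195])
m=((h[...,0]>20)&(h[...,0]<34)&(h[...,1]>190)).astype(np.uint8)
n,l,st,c=cv2.connectedComponentsWithStats(m)
for i in range(1,n):
    if st[i,4]>200:print(st[i])
print(back(cw,(208.5,173),142))
for p in[(434.5,-163.1,142)]: print(proj(cw,p))
cv2.imwrite("pics/w1z.png",cv2.resize(im[120:220,140:320,::-1],None,fx=4.4,fy=4.4,interpolation=cv2.INTER_CUBIC))
for yw in (0,-.02,np.pi/2,-np.pi/2):
    for p in((435,-165,100),(670,145,100),(665,-150,100)): 
        q=bot.solve_ik(p,quat(yw));print(yw,p,None if q is None else np.round(q,2))
E
```

```text
[ 29 161 239] [ 29 159 237] [ 29 170 240]
[ 432.9845935  -162.77348872  142.        ]
[208.28676709 174.7008247 ]
0 (435, -165, 100) [ 0.06  0.14 -0.61  0.   -0.82 -1.63]
0 (670, 145, 100) [ 0.5   0.47 -0.12  0.   -0.98 -2.07]
0 (665, -150, 100) [ 0.06  0.46 -0.13  0.   -0.98 -1.63]
-0.02 (435, -165, 100) [ 0.06  0.14 -0.61  0.   -0.82 -1.65]
-0.02 (670, 145, 100) [ 0.5   0.47 -0.12  0.   -0.98 -2.09]
-0.02 (665, -150, 100) [ 0.06  0.46 -0.13  0.   -0.98 -1.65]
1.5707963267948966 (435, -165, 100) [ 0.06  0.14 -0.61  0.   -0.82 -0.06]
1.5707963267948966 (670, 145, 100) [ 0.5   0.47 -0.12  0.   -0.98 -0.5 ]
1.5707963267948966 (665, -150, 100) [ 0.06  0.46 -0.13  0.   -0.98 -0.06]
-1.5707963267948966 (435, -165, 100) None
-1.5707963267948966 (670, 145, 100) [ 0.5   0.47 -0.12  0.   -0.98  2.64]
-1.5707963267948966 (665, -150, 100) None
```

View pics/w1z.png

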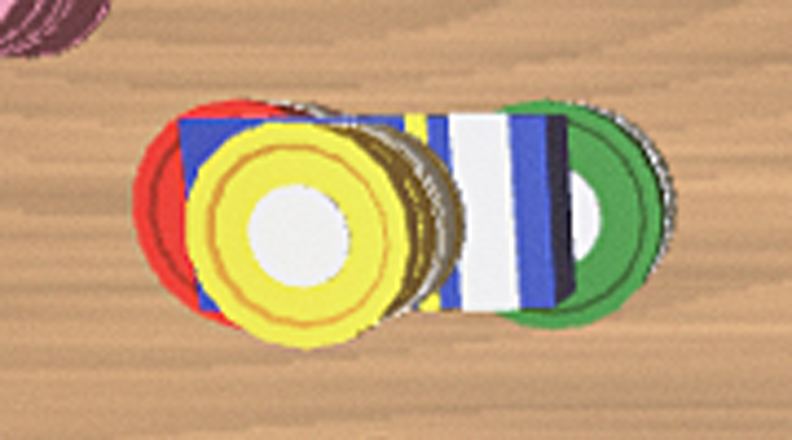

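```bash
python3 - <<'E'
from h import *;import pickle
q=quat(-.02)
bot.move_ptp([434,-163,170],q)
bot.line_to([434,-163,100],100)
print(bot.read_state()["t"],bot.read_state()["tcp_pos"])
bot.move_gripper(40,15)
s=bot.read_state();print(s["t"],s["width"],s["contact_force"])
bot.line_to([434,-163,190],120)
s=bot.read_state();print(s["t"],s["width"],s["contact_force"])
t=bot.camera("top");cv2.imwrite("pics/t2.png",t[120:420,150:550,::-1])
bot.move_ptp([672,-50,240],q)
s=bot.read_state();im=bot.camera("wrist");np.save("w2.npy",im);pickle.dump(s,open("w2.pkl","wb"))
t=bot.camera("top");np.save("t3.npy",t)
cv2.imwrite("pics/w2.png",im[:,:,::-1]);cv2.imwrite("pics/t3.png",cv2.resize(t[120:420,150:550,::-1],None,fx=2,fy=2));print(s["t"],s["width"])
E
```

```text
4.1417 [ 434.65870859 -162.86783574  100.59908978]
4.8917 45.78278497629906 [ 0.95115568 -0.73872894  1.35423588]
5.7917 45.63881998775477 [-0.00554164  0.1375799  -0.26811181]
6.8833 45.73365249258223
```

View pics/w2.png

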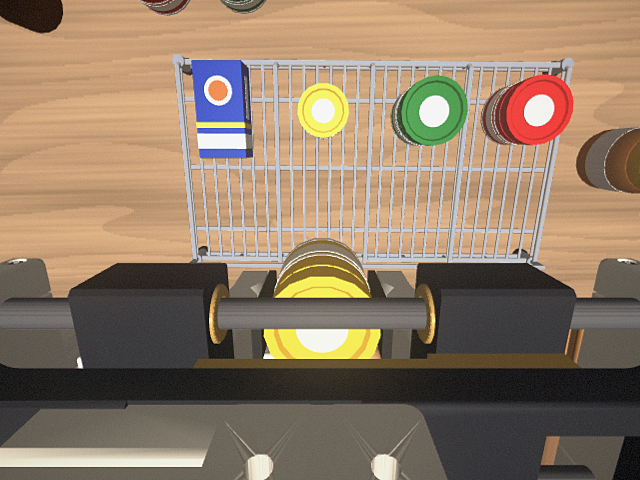

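View pics/t3.png

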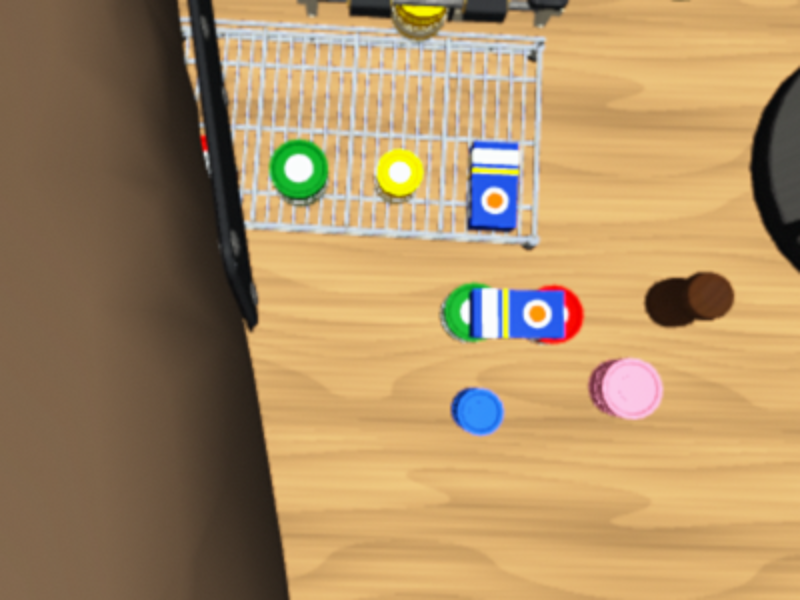

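The wrist view shows all four older goods: carton (220,105), yellow (323,110), green (434,110), red (539,110). The held yellow tin is upright in the jaws. The top view shows the carton undisturbed at t3 pixel (517,313).

```bash
python3 - <<'E'
from h import *;import pickle
s=pickle.load(open("w2.pkl","rb"));cw=cam_wc("wrist",s);im=np.load("w2.npy");print(s["tcp_pos"])
h=cv2.cvtColor(im,cv2.COLOR_RGB2HSV).astype(int);H,S,V=h[...,0],h[...,1],h[...,2]
M={"y":(H>24)&(H<34)&(S>140),"r":((H<6)|(H>174))&(S>150)&(V>180),"g":(H>50)&(H<75)&(S>100)&(V>90),"b":(H>105)&(H<130)&(S>130)&(V>100)}
for c,z in(("y",81),("g",77),("r",77)):
    m=M[c].astype(np.uint8);m[200:]=0;m[:50]=0
    cs,_=cv2.findContours(m,cv2.RETR_EXTERNAL,cv2.CHAIN_APPROX_NONE);k=max(cs,key=cv2.contourArea)
    e=cv2.fitEllipse(k);print(c,np.round(e[0],1),np.round(e[1],1),back(cw,e[0],z).round(1))
for p in[(194,60),(242.5,60),(251,153),(201,156)]: print(back(cw,p,59).round(1))
cv2.imwrite("pics/w2z.png",cv2.resize(im[45:175,180:280,::-1],None,fx=4.5,fy=4.5,interpolation=cv2.INTER_CUBIC))
t=np.load("t3.npy");cv2.imwrite("pics/t3z.png",cv2.resize(t[250:310,360:450,::-1],None,fx=8,fy=8,interpolation=cv2.INTER_CUBIC))
E
```

```text
[671.0014924  -50.47264843 239.44537223]
y [322.7 109.7] [49.6 52.9] [569.1 -47.7  81. ]
g [433.9 110.1] [63.3 70.6] [571.   52.7  77. ]
r [539.4 109.2] [61.5 73.2] [572.2 147.8  77. ]
[ 521.4 -165.2   59. ]
[ 522.3 -120.5   59. ]
[ 605.5 -118.9   59. ]
[ 607.3 -168.5   59. ]
```

View pics/w2z.png

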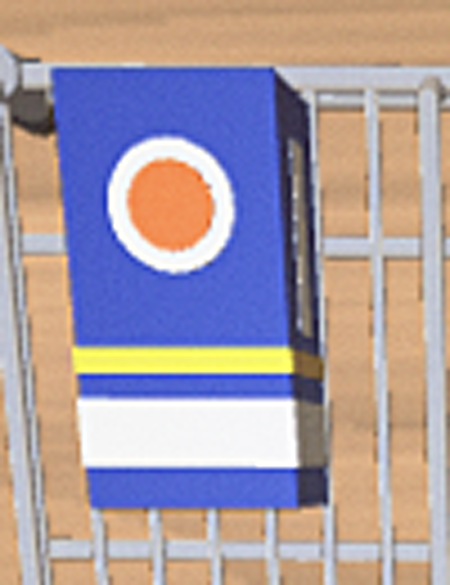

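View pics/t3z.png

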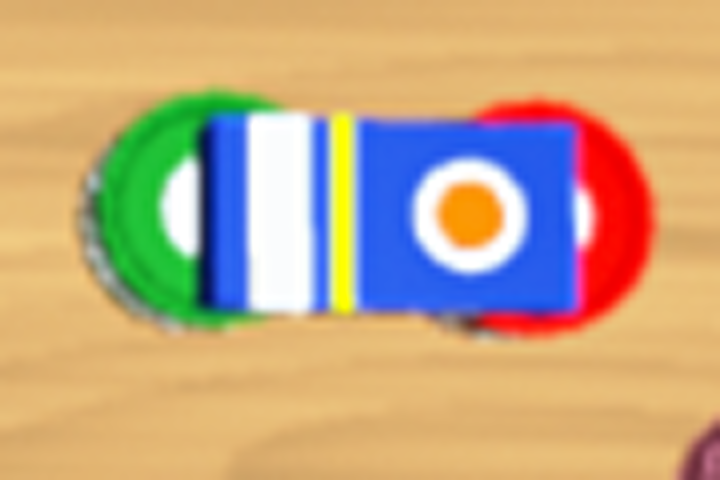

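```bash
python3 - <<'E'
from h import *;import pickle
s=pickle.load(open("w2.pkl","rb"));cw=cam_wc("wrist",s)
P=np.array([back(cw,p,59)[:2] for p in[(191.8,60.1),(240.7,60.1),(246.2,157.7),(200.4,157.7)]]);print(P.round(1),P.mean(0).round(1))
tc=cam_wc("top")
P=np.array([back(tc,(360+a/8,250+b/8),86)[:2] for a,b in[(212,112),(579,121),(579,312),(212,310)]]);print(P.round(1),P.mean(0).round(1))
bk=[back(cw,p,34).round(1) for p in [(178,61),(570,64)]];print(bk)
E
```

```text
[[ 521.5 -167.2]
 [ 522.4 -122.2]
 [ 609.9 -124. ]
 [ 609.  -169.2]] [ 565.7 -145.7]
[[ 456.2 -121.5]
 [ 456.4 -210.2]
 [ 410.4 -210. ]
 [ 408.4 -121.9]] [ 432.8 -165.9]
[array([ 516.1, -189.7,   34. ]), array([526.7, 198.3,  34. ])]
```

```bash
python3 - <<'E'
from h import *;import pickle
q=quat(-.024);x,y=669.7,-50.2
bot.line_to([x,y,60],150,q)
bot.line_to([x,y,40],40)
bot.pause(.2)
s=bot.read_state();print(s["t"],s["tcp_pos"],s["contact_force"])
z=40
while s["contact_force"][2]<1.5 and z>37.5:
    z-=.7;bot.line_to([x,y,z],20);s=bot.read_state();print(z,s["tcp_pos"][2],s["contact_force"].round(2))
bot.move_gripper(66)
bot.line_to([x,y,130],150)
s=bot.read_state();print(s["t"],s["width"])
bot.line_to([x-100,y,230],250)
s=bot.read_state();im=bot.camera("wrist");cv2.imwrite("pics/w3.png",im[:,:,::-1]);np.save("w3.npy",im);pickle.dump(s,open("w3.pkl","wb"))
print(s["t"])
E
```

```text
9.1833 [669.72226721 -50.20255641  39.96952765] [-0.61213749 -0.78917305 -1.64209211]
39.3 39.279746717649736 [ 0.57  0.59 -1.41]
38.599999999999994 39.03465720671522 [-1.75  0.64  3.38]
11.0417 65.80022454956804
11.7583
```

View pics/w3.png

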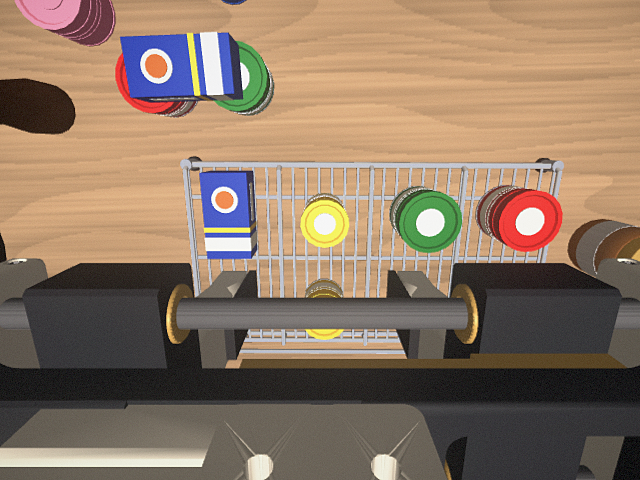

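The yellow tin stands in its lane at (325,315), behind the old one at (325,224). The carton is still across the two tins at (180,67).

```bash
python3 - <<'E'
from h import *
im=np.load("w3.npy")
cv2.imwrite("pics/w3z.png",cv2.resize(im[20:130,105:285,::-1],None,fx=4.4,fy=4.4,interpolation=cv2.INTER_CUBIC))
E
```

```text
(no output)
```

View pics/w3z.png

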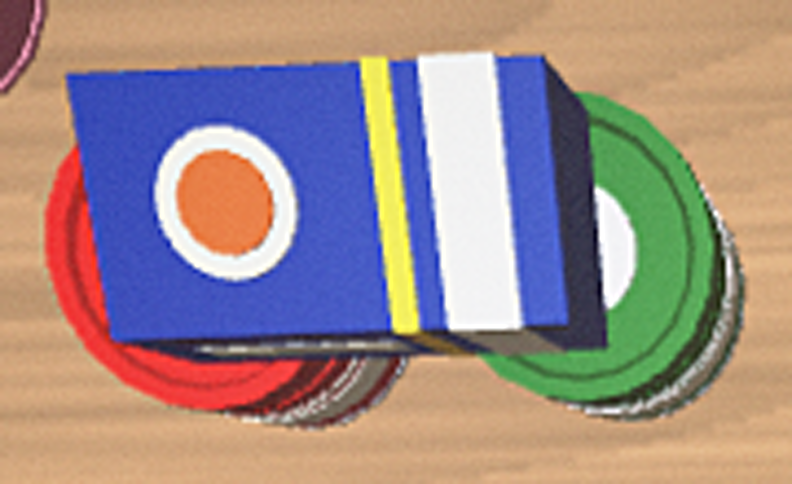

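```bash
python3 - <<'E'
from h import *;import pickle
s=pickle.load(open("w3.pkl","rb"));cw=cam_wc("wrist",s)
f=lambda a,b:(105+a/4.4,20+b/4.4)
P=np.array([back(cw,f(*p),86)[:2] for p in[(67,73),(545,56),(568,324),(112,341)]]);print(P.round(1),P.mean(0).round(1))
print(back(cw,(325,315.5),81),back(cw,(325.3,223.5),81))
E
```

```text
[[ 410.2 -208.6]
 [ 409.5 -120.9]
 [ 455.  -120.8]
 [ 455.9 -208.2]] [ 432.7 -164.6]
[664.83566688 -49.07841575  81.        ] [569.38418999 -46.75847796  81.        ]
```

```bash
cat >> h.py <<'E'
def grab(x,y,z,yaw,op,close,force,zhi):
    q=quat(yaw)
    bot.move_gripper(op)
    bot.move_ptp([x,y,zhi],q)
    bot.line_to([x,y,z],120)
    bot.pause(.15)
    s=bot.read_state();print("at",s["t"],s["tcp_pos"].round(1),s["contact_force"].round(1))
    zg=s["tcp_pos"][2]
    bot.move_gripper(close,force)
    bot.pause(.1)
    bot.line_to([x,y,zhi+20],120)
    s=bot.read_state();print("grip",s["t"],s["width"],s["contact_force"].round(2))
    return zg
def place(x,y,zexp,yaw,op,zout=110):
    q=quat(yaw)
    bot.move_ptp([x,y,zexp+90],q)
    bot.line_to([x,y,zexp+20],150)
    bot.line_to([x,y,zexp+1],40)
    bot.pause(.2)
    s=bot.read_state();f0=s["contact_force"][2];z=zexp+1
    while s["contact_force"][2]-f0<2 and z>zexp-2.5:
        z-=.7;bot.line_to([x,y,z],20);s=bot.read_state()
        print(round(z,1),s["tcp_pos"].round(2),s["contact_force"].round(2))
    bot.move_gripper(op)
    bot.line_to([x,y,zout],150)
    s=bot.read_state();print("placed",s["t"],s["width"])
E
python3 - <<'E'
from h import *;import pickle
zg=grab(432.7,-165,63,np.pi/2+.009,80,40,20,130)
print(zg)
s=bot.read_state();im=bot.camera("wrist");t=bot.camera("top");cv2.imwrite("pics/w4.png",im[:,:,::-1])
np.save("t4.npy",t);cv2.imwrite("pics/t4.png",cv2.resize(t[120:420,150:550,::-1],None,fx=2,fy=2))
E
```

```text
at 14.7583 [ 433.4 -165.    63.8] [ 0.3 -0.4 -0.1]
grip 16.3833 45.9005124836754 [ 0.87  0.05 -0.66]
63.78985612015772
```

View pics/w4.png

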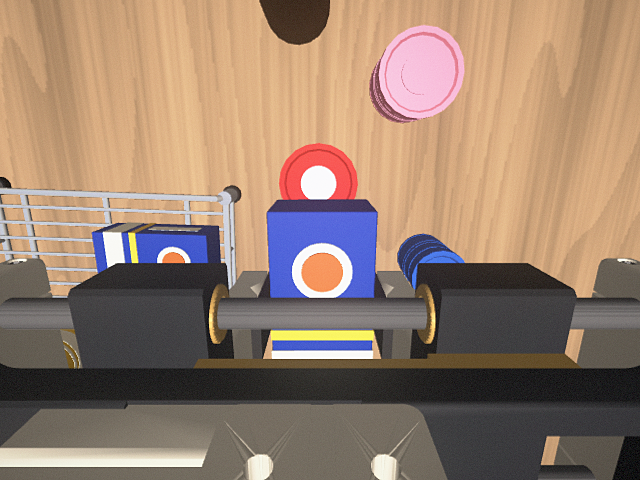

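View pics/t4.png

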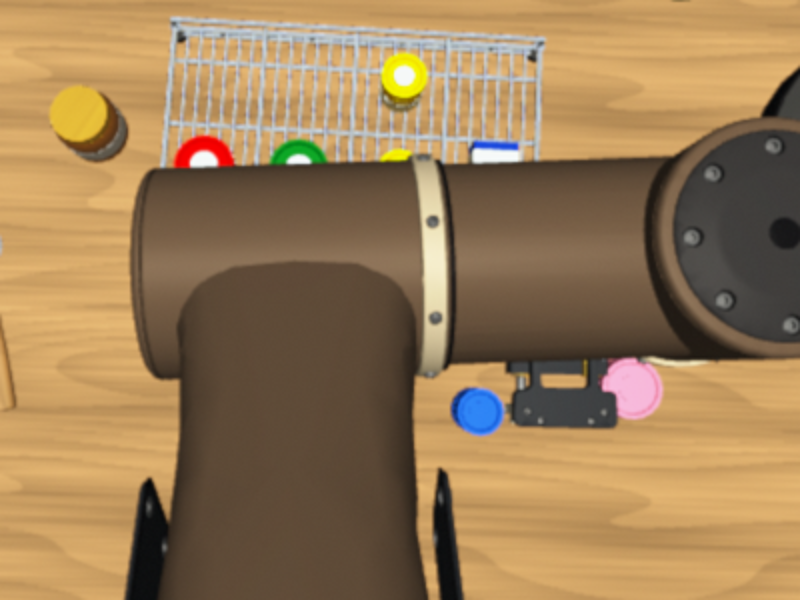

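The carton is level in the jaws (322,270). The red tin is left standing at (318,182).

```bash
python3 - <<'E'
from h import *;import pickle
place(665.7,-148.6,36.6,-.024,64)
bot.line_to([590,-120,230],250)
s=bot.read_state();im=bot.camera("wrist");cv2.imwrite("pics/w5.png",im[:,:,::-1]);np.save("w5.npy",im);pickle.dump(s,open("w5.pkl","wb"))
t=bot.camera("top");np.save("t5.npy",t)
print(s["t"])
E
```

```text
36.9 [ 665.69 -148.59   36.9 ] [-0.87 -1.02 -1.75]
36.2 [ 665.69 -148.6    36.15] [ 0.33  0.16 -1.52]
35.5 [ 665.74 -148.59   36.11] [-2.5   0.98  5.29]
placed 21.325 63.83638974501328
22.05
```

View pics/w5.png

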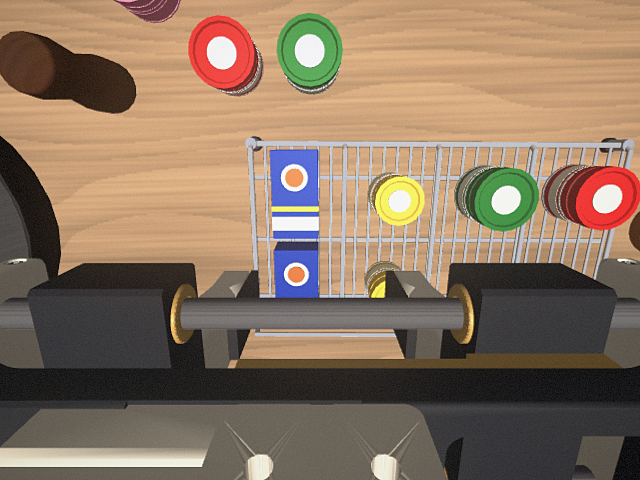

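The carton lies in line at (296,270) behind the old one (294,195). Red is free at (221,52) and green at (309,50). Next I'll measure both of these.

```bash
python3 - <<'E'
from h import *;import pickle
s=pickle.load(open("w5.pkl","rb"))
for nm,im,cw in(("wrist",np.load("w5.npy"),cam_wc("wrist",s)),("top",np.load("t5.npy"),cam_wc("top"))):
  h=cv2.cvtColor(im,cv2.COLOR_RGB2HSV).astype(int);H,S,V=h[...,0],h[...,1],h[...,2]
  vb=180 if nm=="wrist" else 120
  for c,m in(("r",((H<6)|(H>174))&(S>150)&(V>vb)),("g",(H>50)&(H<75)&(S>100)&(V>90))):
    cs,_=cv2.findContours(m.astype(np.uint8),cv2.RETR_EXTERNAL,cv2.CHAIN_APPROX_NONE)
    for k in cs:
        if cv2.contourArea(k)<200: continue
        e=cv2.fitEllipse(k);print(nm,c,np.round(e[0],1),np.round(e[1],1),[back(cw,e[0],z)[:2].round(1).tolist() for z in (52,77)])
E
```

```text
wrist r [607.9 198.1] [56.3 69.7] [[576.4, 169.1], [572.2, 147.7]]
wrist r [220.7  51.4] [64.  73.1] [[434.0, -207.6], [440.4, -201.0]]
wrist g [506.  199.1] [58.2 67.1] [[575.0, 66.6], [570.9, 52.8]]
wrist g [309.3  49.5] [64.2 72.4] [[434.4, -127.5], [440.7, -126.8]]
top r [425.7 277. ] [28.2 29.7] [[435.4, -205.4], [433.7, -199.4]]
top g [386.4 275.7] [28.  28.8] [[435.9, -126.7], [434.2, -122.9]]
```

```bash
python3 - <<'E'
from h import *;import pickle
zg=grab(434.7,-127.2,14,np.pi/2,80,52,20,140)
t=bot.camera("wrist");cv2.imwrite("pics/w6.png",t[:,:,::-1])
place(671.5,50.1,zg+25-.4,-.024,74,120)
bot.line_to([590,50,230],250)
s=bot.read_state();im=bot.camera("wrist");cv2.imwrite("pics/w7.png",im[:,:,::-1]);np.save("w7.npy",im);pickle.dump(s,open("w7.pkl","wb"))
print(s["t"])
E
```

```text
at 25.45 [ 435.2 -127.1   14.6] [-0.1 -0.2  0.3]
grip 27.3917 59.655653754011105 [-0.68  0.39 -1.84]
39.5 [671.46  50.08  39.49] [-0.62  0.51 -1.06]
38.8 [671.61  50.14  39.22] [-0.63 -0.28  2.84]
placed 32.1833 74.1176867157993
32.8833
```

View pics/w7.png

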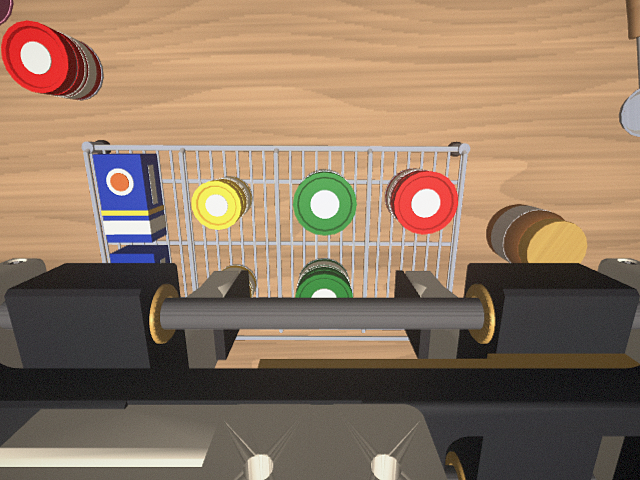

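The green tin stands at (324,290), directly behind the old one at (324,203). The red tin is still at its old spot (37,58), so that one is next.

```bash
python3 - <<'E'
from h import *;import pickle
zg=grab(434.5,-206.7,14,np.pi/2,80,52,20,140)
place(672.5,145.0,zg+25-.4,-.024,74,120)
bot.line_to([590,100,240],250)
s=bot.read_state();im=bot.camera("wrist");cv2.imwrite("pics/w8.png",im[:,:,::-1]);np.save("w8.npy",im);pickle.dump(s,open("w8.pkl","wb"))
bot.move_ptp([300,-520,240],quat(0))
t=bot.camera("top");np.save("t8.npy",t);cv2.imwrite("pics/t8.png",cv2.resize(t[100:400,150:550,::-1],None,fx=2,fy=2,interpolation=cv2.INTER_CUBIC))
sc=bot.camera("scene");cv2.imwrite("pics/s8.png",cv2.resize(sc[180:370,150:500,::-1],None,fx=2.28,fy=2.28,interpolation=cv2.INTER_CUBIC))
print(bot.read_state()["t"])
E
```

```text
at 36.45 [ 435.  -206.7   14.7] [0.4 0.6 0.5]
grip 38.3917 59.64395224234639 [-0.42 -0.23 -0.58]
39.6 [672.47 144.99  39.52] [-0.22 -0.68 -1.15]
38.9 [672.63 145.06  39.23] [-1.43 -0.13  2.4 ]
placed 43.3917 74.24251573193912
46.7333
```

View pics/t8.png

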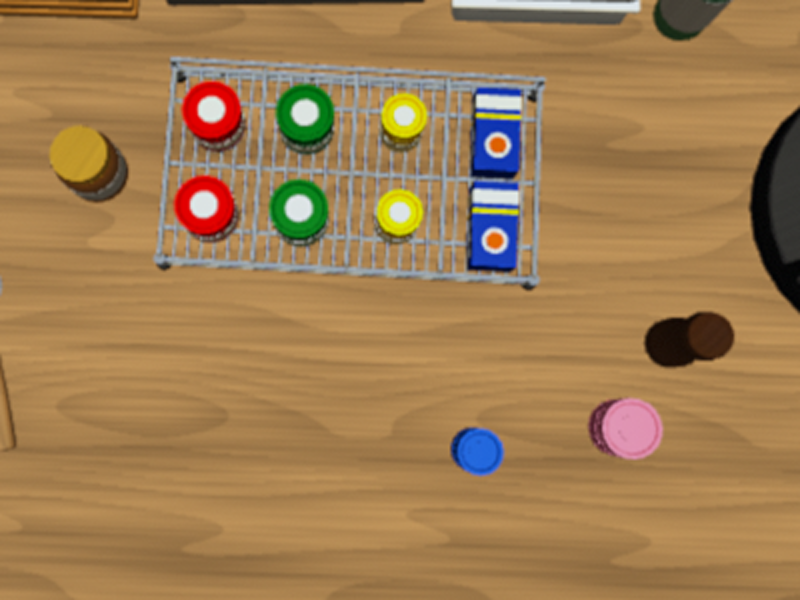

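View pics/s8.png

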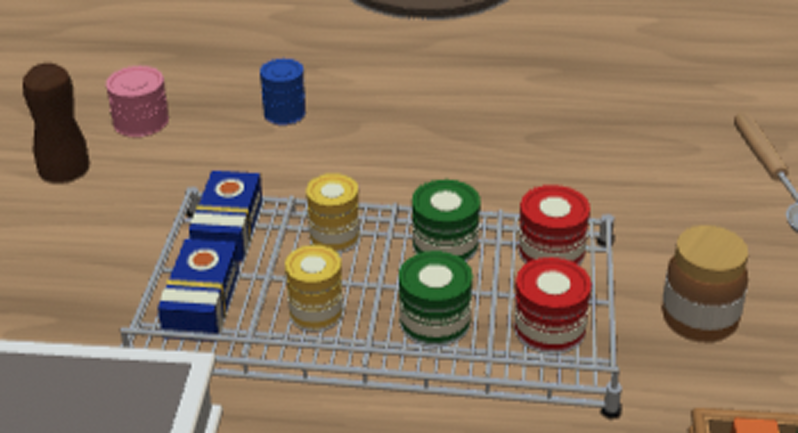

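Both views show all four pairs upright and in line. One numeric check with the top camera before I hand the job in.

```bash
python3 - <<'E'
from h import *
cw=cam_wc("top")
a=cv2.imread("pics/top0.png")[:,:,::-1].copy();b=np.load("t8.npy")
for n,im in(("start",a),("end",b)):
  for c,z in(("y",81),("r",77),("g",77),("b",59)):
    for st,ci,e in blobs(im,c):
        if e is not None and st[1]>120 and st[1]<260 and st[0]<450: print(n,c,st,np.round(e[0],1),back(cw,e[0],z)[:2].round(1))
d=np.abs(a.astype(int)-b.astype(int)).sum(2)
print("jar diff",d[155:205,170:218].max())
s=bot.read_state();print(s["t"],s["contact_force"].round(2))
bot.close_job()
E
```

```text
start y [339, 194, 23, 24, 330] [349.4 205.8] [570.4 -48. ]
start r [237, 188, 30, 29, 523] [251.6 202. ] [573.6 146.8]
start g [285, 190, 29, 30, 522] [299.1 204.1] [572.   52.1]
start b [386, 191, 23, 4, 70] [397.2 192.4] [ 605.9 -146.4]
start b [385, 207, 24, 27, 441] [396.3 220.4] [ 547.9 -144.7]
end y [341, 147, 23, 22, 310] [351.6 157.5] [669.5 -50.6]
end y [339, 194, 23, 24, 330] [349.4 205.8] [570.4 -48. ]
end r [241, 141, 30, 28, 503] [255.3 154.5] [671.9 143.9]
end r [237, 188, 30, 29, 523] [251.6 202. ] [573.6 146.8]
end g [288, 142, 29, 31, 517] [302.2 156.7] [670.  49.]
end g [285, 190, 29, 30, 522] [299.1 204.1] [572.   52.1]
end b [388, 144, 22, 4, 65] [398.9 145.5] [ 705.7 -149.4]
end b [386, 160, 24, 26, 423] [398.  171.7] [ 649.6 -147.8]
end b [386, 191, 23, 4, 71] [397.3 192.4] [ 606.  -146.5]
end b [385, 207, 24, 27, 440] [396.3 220.4] [ 547.9 -144.7]
jar diff 9
46.7333 [-0.95  0.86 -0.01]
the job is handed in; nothing more can be done
```

I took the pile apart in the order yellow, carton, green, red. Each item was set down in its lane behind its older fellow, and the job was handed in at about 47 s of the 102 s allowed.

- **Placing:** In the last top view the new tins stand 98–99 mm behind the older ones and about 1 mm or less off the lane line (taking the rack turned about 1.4°). The carton is about 100 mm behind its fellow and lengthwise. All four look upright in the scene view.
- **Left alone:** The older goods show no shift in that view. The honey jar's part of the picture is unchanged from the start. The blue and pink look-alikes were not touched.
- **Release:** The gripper was open and clear of everything when I handed in.
- **Checks:** None failed. The wrist and top cameras differed by up to about 2.5 mm, close to the 2 mm calibration and well inside the 15 mm allowed.

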